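# Load the full cuvette magazine into the photometer

## Robot

A 6-joint arm with a two-finger parallel gripper is mounted at the origin on the work surface. World frame = base frame: x ahead of the robot, y to its left, z up, the work surface at z = 0. Lengths are in mm, angles in rad, forces in N, time in s.
With the tool pointing down it reaches from about 325 to 850 mm from the base axis. Payload 4.4 kg.
Tool frame: the origin (TCP) lies on the centre line of the jaws, within the pads' length; the fingertips stand 19 mm ahead of it and the grasp point (between the pads) is the TCP; z points along the fingers, y is the direction in which the jaws open and shut (so a half turn about z gives the same grasp; the last joint's range is limited). The gripper opens to 94 mm and grips with 3 to 60 N. Pads are 16 mm wide; open, the fingers measure 119 mm over their backs; the gripper's body (75 mm by 177 mm) begins 78 mm behind the grasp point.
Start: joints at [1.101, 0.207, 1.542, -0, 1.393, -0.15], TCP at [180.23, 546.026, 224.447] pointing down, gripper open.
Joint ranges: [-2.73, 2.73], [-0.86, 2.22], [0.23, 2.46], [-1.11, 4.25], [0.08, 2.63], [-2.82, 2.82]. Speed limits (rad/s): [2.79, 2.79, 3.14, 3.14, 3.14, 3.14].

## Interface

Orientations are given as a rotation vector (axis times angle).
In Python, from bench import robot gives the robot as it stands.
- The arm moves only by the tool servo_tool, never from a script. Its argument "deltas" is a list of rows, each an object of numbers: "tx", "ty", "tz": the shift along the tool's x, y, z in mm; "ax", "ay", "az": the turn, a rotation vector about the tool's x, y, z in degrees. A call has 1 to 20 rows; each row is the pose to reach, as a shift and turn from the pose commanded when the call began, along the tool's axes at that moment; what a row does not reach only later rows make up. A row lasts 1/12 s, in which the tool goes at most 41.7 mm and 7.16 degrees, less where a joint would pass 70% of its speed; a pose out of reach is approached as far as the arm can. A call with a gripper value outside its range is refused whole. "fingers" is the finger opening in mm, from 0 to 94, set as the call begins (left out, the last holds). The fingers move at their own pace and stop on an object; "newtons" is the grip in N (left out, the last holds). Time passes only in rows, so rows that repeat a pose let the fingers close. It gives the time, the measured TCP pose, the force and the opening at its end, in the units of the state.
- robot.observe(): the state, without advancing time (a new reading comes with each control period).
- robot.grab_frame(name): name is "side" or "top"; returns a dict with "image" (480x640x3 uint8, red, green, blue), "range_z" (480x640 float32, mm along the optical axis (not along the pixel's ray), 0 where there is no reading), "fx", "fy", "cx", "cy" (pixels), "R" (3x3) and "t" (3): a world point X has camera coordinates R X + t. Camera axes: x right, y down, z forward; pixel columns grow to the right and rows downward; lengths in mm; the calibration is good to about 2 mm. A picture is of the moment at which its call begins.
- robot.finish_job(): hands the job in, once; it reports no verdict.
The state is a dict: "t": time; "q": joint angles; "joint_velocities": joint speeds; "joint_torque": joint torques, N m; "tcp_pos": TCP position; "tool_rot": TCP orientation; "ft_force": force on the tool from outside, world axes, zero at the start; "ft_torque": the same for the moment, N m; "finger_gap": opening from 0.0 (shut) to 1.0 (fully open).
Only numpy, scipy, OpenCV 4.12 (cv2) and the standard library are available. Lean on these libraries where they do the work, as an engineer would, in place of code of your own. Each camera call takes 0.05 s, during which the arm holds its last target.

## Task

Two closed cuvette magazines that look alike stand on the lab bench; one is full and the other nearly used up, and only their weight tells them apart. Feel which is the heavier and press it gently down into the photometer's magazine well until it has snapped fully home, and stand the lighter one softly in the open steel tray for refilling. Keep both magazines upright and leave the bottles and the beaker alone.

Things in the scene. Friction and masses are not known exactly. Their poses are not given: they have to be found in the camera images.
- magazine_a: One of two closed white plastic cuvette magazines, identical outside: upright box 74 (x) x 52 (y) x 90 mm high, a grey grip rib on its lid. Origin at the centre of its underside, z up. Across each end (+x and -x face) runs a snap bead 4.5 mm proud, its edge 66 mm above the origin. Mass 0.18 to 0.6 kg; the full one weighs at least 1.7 times the other. Half a turn makes no difference.
- magazine_a_rib (a point): Centre of magazine_a's grip rib, 107 mm above the magazine's origin. The rib is 50 mm long (x), 18 mm thick (y) and 34 mm tall (90 to 124 mm above the origin), standing free on the lid: pinch it across its 18 mm.
- magazine_b: The other magazine, the same outside in every way; either of the two can be the full one.
- magazine_b_rib (a point): Centre of magazine_b's grip rib, as for magazine_a.
- well_floor (a point): Centre of the floor of the photometer's magazine well, 30 mm above the bench; x along the well's length, z up. The well is 77 (x) x 55 (y) mm and 60 mm deep. A magazine drops in freely until its beads rest on the two catch rollers, about 8 mm short of the floor; pressed down with a further 5 to 14 N it snaps past and stands on the hard floor, its origin at this point.
- well_mouth (a point): Centre of the well's mouth in the flat loading deck, 90 mm above the bench and 60 mm above well_floor; the mouth has a 6 mm lead-in slope all round. Beyond 80 mm to its +y side the hood and keypad rise to 145 mm above the bench.
- catch_near (a joint): Sprung roller catch on the deck at the well's -x end, in a steel housing 19 mm tall: how far the roller is pushed outwards, 0 (out, at rest) to 0.006 m. About 4.5 N preload and 0.8 N per mm; the roller's centre is 10 mm above the deck.
- catch_far (a joint): The same catch at the well's +x end.
- tray: Open steel tray, 140 (x) x 120 (y) x 28 mm high outside, walls and floor 4 mm thick, fixed to the bench; origin at the centre of its underside.
- wash_bottle: Bystander: white plastic bottle, 64 mm across, 160 mm tall, origin at the centre of its underside.
- amber_jar: Bystander: brown glass jar, 68 mm across, 100 mm tall, origin at the centre of its underside.
- beaker: Bystander: glass beaker, 70 mm across, 90 mm tall, origin at the centre of its underside.
- photometer: The photometer: dark base, flat grey loading deck with the well on its right (-y) half, sloping keypad and silver hood on the left. 300 (x) x 310 (y) mm, fixed. Origin at bench height; in its own axes (parallel to the well's) the well's centre lies 30 mm to -x and 70 mm to -y.
Not all that is in view belongs to the job. What is shaped like the magazine_a but red is not meant.

How it is judged:
By the outcome, as a careful person would: the job done as asked, in the order asked, and still so for the second after the job is handed in, with the robot touching nothing.
It also fails if it takes over 72 s, if anything falls off the work surface, if the arm or the gripper's body presses on something with over 40 N, if the wrist force passes 120 N, or if a joint passes its speed limit or range.

## Working session

There is one attempt and no reset: what is moved stays moved. The work goes in short steps, Python scripts to look and compute and a tool call to move; the robot and the scene stay as the last step left them, time stands still between calls to the robot, and variables do not carry over. Pictures are saved under pics/ and viewed, and the job is handed in when it is done.

Besides the shell and the picture viewer there is one more tool, called after "Emit:" as name(argument=value, ...), one argument or row to a line, values as JSON. servo_tool: Moves the arm, as the interface text tells. Its arguments: {"type":"object","properties":{"deltas":{"type":"array","items":{"type":"object","properties":{"tx":{"type":"number"},"ty":{"type":"number"},"tz":{"type":"number"},"ax":{"type":"number"},"ay":{"type":"number"},"az":{"type":"number"}}}},"fingers":{"type":"number"},"newtons":{"type":"number"}},"required":["deltas"]}

```bash
mkdir -p pics; ls; python3 - <<'E'
from bench import robot
import cv2,numpy as np
s=robot.observe();print(s)
for n in("side","top"):
    f=robot.grab_frame(n);cv2.imwrite(f"pics/{n}0.png",f["image"][:,:,::-1]);np.savez(f"{n}0.npz",**f)
    print(n,f["fx"],f["cx"],f["cy"],f["R"],f["t"])
E
```

```text
pics
{'t': 0.0, 'q': array([ 1.10148080e+00,  2.07423176e-01,  1.54295260e+00, -3.46517460e-05,
        1.39348407e+00, -1.50472978e-01]), 'joint_velocities': array([-0.00177287,  0.0025882 , -0.00072475, -0.00108564, -0.00045201,
        0.00060715]), 'joint_torque': array([ 6.18535014e-04, -3.70892715e+01, -2.81411844e+01,  6.99111354e-02,
        3.62522935e-02, -1.67376579e-04]), 'tcp_pos': array([179.89984077, 545.32575697, 223.28960644]), 'tool_rot': array([-0.49860349, -3.10110426,  0.00340728]), 'ft_force': array([-0.05138452,  0.14091704, -0.05340525]), 'ft_torque': array([ 0.04518095,  0.01262838, -0.0043088 ]), 'finger_gap': 1.0017879725906693}
side 465.01154309483036 314.6898977397271 242.53100398933697 [[-0.98936412 -0.14510345 -0.01018009]
 [-0.08337249  0.62302632 -0.77774497]
 [ 0.11919594 -0.76862422 -0.62849752]] [541.62959057  90.4935893  942.04222485]
top 581.2512261541979 324.9422188767982 239.26678547078671 [[ 0.01733733 -0.99972452 -0.01582072]
 [-0.99580877 -0.01584395 -0.09007699]
 [ 0.08980151  0.01731611 -0.99580914]] [   7.59569354  557.63290118 1415.76163833]
```

View pics/side0.png

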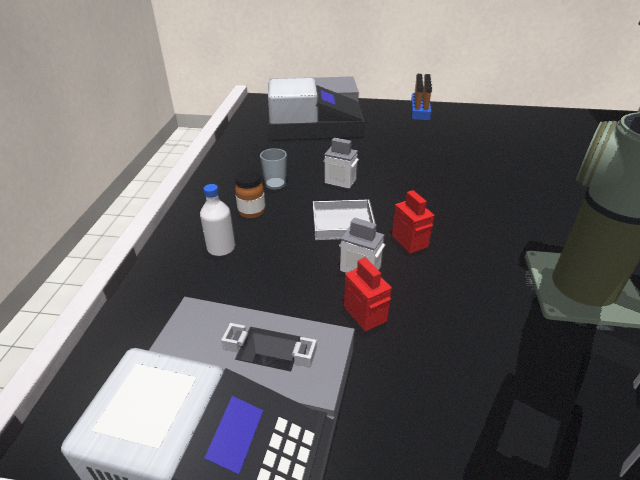

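View pics/top0.png

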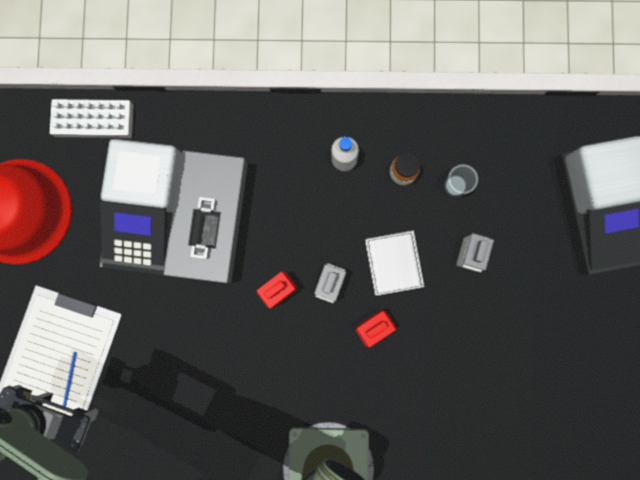

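The side view shows two white magazines with grey ribs near (341,165) and (362,245). The red ones are decoys. The tray is at (344,220) and the well at (270,348). In the top view the magazines are at (331,283) and (476,252), the tray at (394,262) and the well at (205,229). Next I'll measure these.

```bash
cat > h.py <<'E'
import numpy as np,cv2
def cloud(f):
    z=f["range_z"].astype(float);v,u=np.indices(z.shape)
    P=np.stack([(u-f["cx"])/f["fx"]*z,(v-f["cy"])/f["fy"]*z,z],-1)
    X=(P-f["t"])@f["R"]
    X[z==0]=np.nan
    return X
def proj(f,X):
    c=f["R"]@np.asarray(X,float)+f["t"];return c[0]/c[2]*f["fx"]+f["cx"],c[1]/c[2]*f["fy"]+f["cy"]
def ray(f,u,v,zp):
    d=f["R"].T@np.array([(u-f["cx"])/f["fx"],(v-f["cy"])/f["fy"],1.]);o=-f["R"].T@f["t"]
    return o+d*(zp-o[2])/d[2]
E
python3 - <<'E'
from h import *
for n in("top","side"):
    f=dict(np.load(n+"0.npz"));X=cloud(f);im=f["image"]
    print(n,"bench z",np.nanmedian(X[300:340,420:520,2]) )
    x,y,z=X[...,0],X[...,1],X[...,2]
    hsv=cv2.cvtColor(im,cv2.COLOR_RGB2HSV)
    for lo,hi,nm in((112,132,"rib"),(80,96,"lid/deck"),(15,35,"tray")):
        m=((z>lo)&(z<hi)&(x>300)&(x<800)&(hsv[...,1]<70)&(y>-400)&(y<500)).astype(np.uint8)
        k,l,st,c=cv2.connectedComponentsWithStats(m)
        for i in range(1,k):
            if st[i,4]>60:
                P=X[l==i];r=cv2.minAreaRect(P[:,:2].astype(np.float32))
                print(nm,c[i].round(),st[i,4],P.mean(0).round(1),[np.round(a,1) for a in r])
def up(n,box,s):
    f=dict(np.load(n+"0.npz"));a,b,c,d=box
    cv2.imwrite(f"pics/{n}_up{a}.png",cv2.resize(f["image"][b:d,a:c,::-1],None,fx=s,fy=s,interpolation=cv2.INTER_CUBIC))
up("top",(160,180,260,255),8);up("side",(200,300,340,390),5.5);
E
```

```text
top bench z -0.010318523681590287
rib [344. 151.] 160 [757.4 -25.9 119.2] [array([760.2, -26.9]), array([48.5, 40.7]), np.float64(84.9)]
rib [173. 181.] 167 [680.2 374.2 122. ] [array([682.9, 374.9]), array([  8.1, 147.4]), np.float64(82.5)]
rib [157. 229.] 303 [566.  406.2 121.4] [array([573.1, 416.3]), array([54.6, 67.3]), np.float64(82.9)]
rib [481. 251.] 188 [ 528.  -343.6  122.9] [array([ 528.1, -344.7]), array([19. , 49.7]), np.float64(75.2)]
rib [329. 283.] 169 [449.1   3.8 123.6] [array([448.9,   3.9]), array([17.9, 49.3]), np.float64(70.8)]
lid/deck [197. 219.] 7518 [596.4 320.6  89.5] [array([609. , 358.9]), array([257.7, 300.3]), np.float64(83.9)]
lid/deck [463. 178.] 194 [ 703.  -309.9   88. ] [array([ 701.3, -308.4]), array([67.4, 69.1]), np.float64(44.8)]
lid/deck [476. 252.] 495 [ 527.  -341.1   89.6] [array([ 527.9, -345.2]), array([54.5, 74.8]), np.float64(74.8)]
lid/deck [329. 283.] 525 [448.5   4.2  89.8] [array([449.,   4.]), array([52.1, 74.3]), np.float64(70.7)]
tray [462. 179.] 72 [ 715.  -322.5   24.9] [array([ 710.6, -319.6]), array([52.7, 27.1]), np.float64(
[... 1601 characters left out ...]
[array([ 699., -290.]), array([59. , 28.3]), np.float64(10.1)]
tray [338. 214.] 523 [ 513.9 -161.2   22.6] [array([ 502.7, -152.4]), array([139.7, 125.7]), np.float64(11.1)]
tray [251. 208.] 189 [ 725.6 -150.8   24.9] [array([ 728.5, -158. ]), array([68.6, 35.9]), np.float64(17.3)]
tray [220. 245.] 201 [757.4  -3.4  24.9] [array([758. ,  -8.9]), array([62.9, 29.4]), np.float64(27.7)]
tray [348. 264.] 115 [475.   22.6  25.5] [array([474.7,  22.4]), array([ 5.8, 37.9]), np.float64(70.0)]
tray [271. 360.] 427 [578.4 283.9  30.2] [array([578.2, 285. ]), array([21.9, 64.1]), np.float64(84.2)]
tray [337. 419.] 178 [459.3 366.6  24.9] [array([458.1, 355.7]), array([214.7,   0.6]), np.float64(83.9)]
```

View pics/top_up160.png

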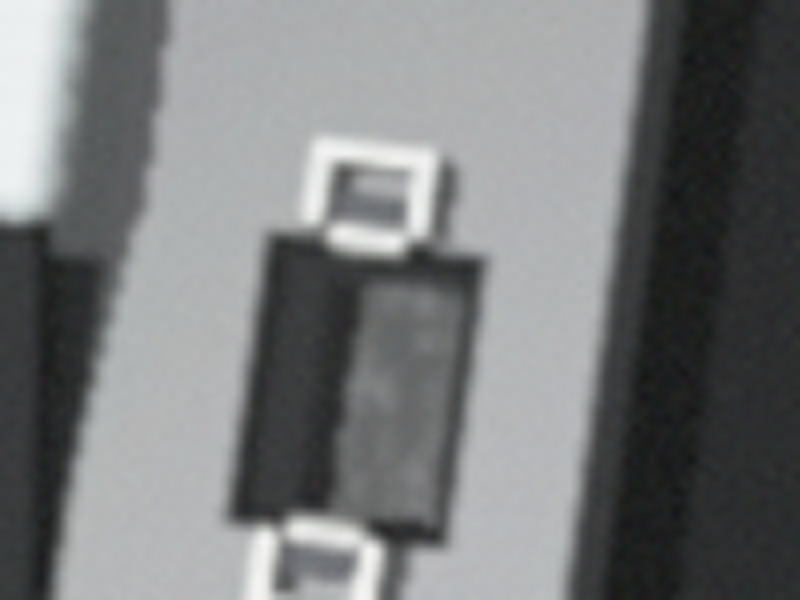

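```bash
python3 - <<'E'
from h import *
a=np.radians(-6.1);ex=np.array([np.cos(a),np.sin(a)]);ey=np.array([-ex[1],ex[0]])
c0=np.array([575,309])
for n in("top","side"):
    f=dict(np.load(n+"0.npz"));X=cloud(f)
    d=X[...,:2]-c0;p=d@ex;q=d@ey;z=X[...,2]
    print(n,"along x, |q|<8 ")
    def prof(m,s):
        b=np.round(s[m]/2)*2
        print([(int(k),int(np.median(z[m][b==k]))) for k in np.unique(b)])
    prof((abs(q)<8)&(abs(p)<80),p)
    print("along y");prof((abs(p)<15)&(abs(q)<60),q)
    # housings
    for s in(-1,1):
        m=(z>100)&(z<115)&(abs(q)<40)&(p*s>30)&(p*s<90)
        print("housing",s,p[m].min().round(1),p[m].max().round(1),q[m].min().round(1),q[m].max().round(1),z[m].max().round(1),m.sum())
    # deck edges
    m=(abs(z-90)<2)&(abs(q)<60)
    print("deck p",p[m].min(),p[m].max()); 
    m=(abs(z-90)<2)&(abs(p)<100); print("deck q",q[m].min())
    m=(abs(z-90)<1.5)&(q<60)&(q>-300)&(abs(p)<400)
    r=cv2.minAreaRect(np.stack([p[m],q[m]],1).astype(np.float32));print(r)
E
```

```text
top along x, |q|<8 
[(-80, 91), (-78, 90), (-76, 89), (-74, 90), (-72, 107), (-70, 108), (-68, 109), (-66, 89), (-64, 89), (-62, 89), (-60, 91), (-58, 103), (-56, 104), (-54, 103), (-52, 102), (-50, 102), (-48, 106), (-46, 106), (-44, 105), (-42, 100), (-38, 34), (-36, 30), (-34, 29), (-32, 27), (-30, 34), (-28, 34), (-26, 30), (-24, 33), (-22, 30), (-20, 30), (-18, 31), (-16, 33), (-14, 31), (-12, 30), (-10, 32), (-8, 28), (-6, 27), (-4, 28), (-2, 29), (0, 30), (2, 29), (4, 26), (6, 28), (8, 32), (10, 31), (12, 32), (14, 28), (16, 32), (18, 30), (20, 30), (22, 30), (24, 31), (26, 28), (28, 29), (30, 31), (32, 31), (34, 30), (36, 41), (38, 86), (40, 104), (42, 105), (44, 104), (46, 102), (48, 103), (50, 101), (52, 102), (54, 105), (56, 92), (58, 91), (60, 91), (62, 92), (64, 104), (66, 108), (68, 110), (72, 89), (74, 87), (76, 91), (78, 88), (80, 90)]
along y
[(-60, 87), (-58, 89), (-56, 90), (-54, 89), (-52, 91), (-50, 89), (-48, 89), (-46, 90), (-44, 92), (-42, 88), (-40, 91), (-38, 88), (-36, 87), (-34, 86), (-32, 82), (-30, 78), (-20, 32), (-18, 29), (-16, 30), (-14, 29), (-12, 3
[... 1113 characters left out ...]
89), (-56, 89), (-54, 89), (-52, 90), (-50, 89), (-48, 89), (-46, 89), (-44, 89), (-42, 89), (-40, 89), (-38, 88), (-36, 86), (-34, 77), (-32, 57), (-30, 31), (-28, 29), (-26, 29), (-24, 29), (-22, 29), (-20, 29), (-18, 29), (-16, 29), (-14, 30), (22, 83), (24, 84), (26, 86), (28, 89), (30, 89), (32, 90), (34, 90), (36, 89), (38, 89), (40, 89), (42, 89), (44, 89), (46, 90), (48, 90), (50, 89), (52, 89), (54, 89), (56, 89), (58, 89), (60, 89)]
housing -1 -72.1 -41.1 -23.3 15.2 110.7 387
housing 1 37.7 69.8 -23.4 14.9 111.6 389
deck p -121.40880828171255 179.27220924456273
deck q -2490.220279729499
((40.049224853515625, -119.96875), (414.7192077636719, 359.9418029785156), 0.006925077643245459)
```

View pics/side_up200.png

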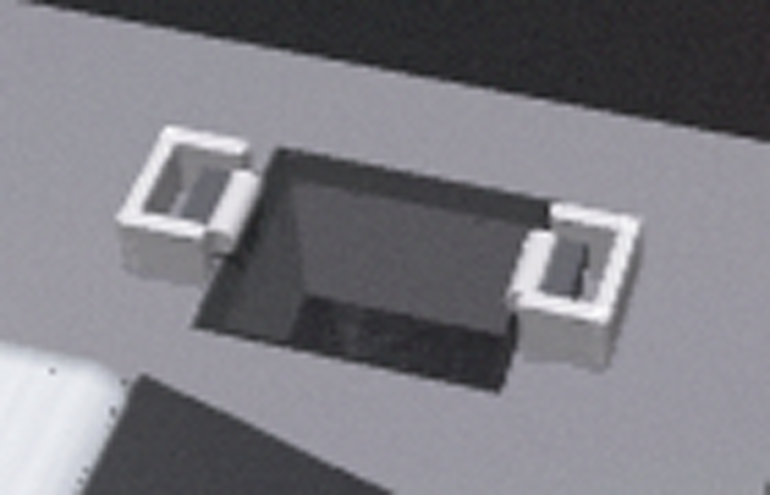

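```bash
cat >> h.py <<'E'
from scipy.spatial.transform import Rotation as Ro
def go(s,x,y,z,yaw):
    R=Ro.from_rotvec(s["tool_rot"]);a=np.radians(yaw)
    T=Ro.from_matrix(np.array([[np.cos(a),np.sin(a),0],[np.sin(a),-np.cos(a),0],[0,0,-1]]))
    d=R.inv().apply(np.array([x,y,z])-s["tcp_pos"]);r=(R.inv()*T).as_rotvec(degrees=True)
    print("t",s["t"].round(2),"pos",s["tcp_pos"].round(1),"F",s["ft_force"].round(2),"gap",round(s["finger_gap"]*94,1))
    print("to",(x,y,z,yaw),"tx ty tz",d.round(1),"a",r.round(2),"len",np.linalg.norm(d).round())
E
python3 -c "
from h import *;from bench import robot
go(robot.observe(),449.6,4.8,180,160.8)"
```

```text
Traceback (most recent call last):
  File "h.py", line 18, in go
    print("t",s["t"].round(2),"pos",s["tcp_pos"].round(1),"F",s["ft_force"].round(2),"gap",round(s["finger_gap"]*94,1))
              ^^^^^^^^^^^^
AttributeError: 'float' object has no attribute 'round'
```

```bash
sed -i 's/s\["t"\].round(2)/round(s["t"],2)/' h.py
python3 -c "
from h import *;from bench import robot
go(robot.observe(),449.6,4.8,180,160.8)"
```

```text
t 0.1 pos [179.9 545.4 223.4] F [ 0.43 -0.52 -0.01] gap 94.1
to (449.6, 4.8, 180, 160.8) tx ty tz [-425.5 -428.8   44.2] a [-0.11 -0.02  0.94] len 606.0
```

Emit:
servo_tool(
  deltas=[
    {"tx": -10, "ty": -10, "tz": 1},
    {"tx": -30, "ty": -30, "tz": 3},
    {"tx": -55, "ty": -55, "tz": 6},
    {"tx": -80, "ty": -80, "tz": 8},
    {"tx": -106, "ty": -107, "tz": 11},
    {"tx": -132, "ty": -133, "tz": 14},
    {"tx": -158, "ty": -159, "tz": 16},
    {"tx": -184, "ty": -185, "tz": 19},
    {"tx": -210, "ty": -212, "tz": 22},
    {"tx": -236, "ty": -238, "tz": 25},
    {"tx": -262, "ty": -264, "tz": 27},
    {"tx": -288, "ty": -290, "tz": 30},
    {"tx": -314, "ty": -316, "tz": 33},
    {"tx": -340, "ty": -343, "tz": 35},
    {"tx": -365, "ty": -368, "tz": 38, "az": 0.5},
    {"tx": -388, "ty": -391, "tz": 40, "az": 0.9},
    {"tx": -405, "ty": -408, "tz": 42, "az": 0.9},
    {"tx": -417, "ty": -420, "tz": 43, "az": 0.9},
    {"tx": -423.5, "ty": -427, "tz": 44, "az": 0.9},
    {"tx": -425.5, "ty": -428.8, "tz": 44.2, "az": 0.9},
  ],
  fingers=60,
  newtons=25,
)

```text
invalid input at $.deltas[0]: expected keys tx, ty, tz, ax, ay, az
```

```bash
python3 -c "
from h import *;from bench import robot
go(robot.observe(),449.6,4.8,113,160.8)"
```

```text
t 0.1 pos [179.9 545.4 223.4] F [ 0.43 -0.52 -0.01] gap 94.1
to (449.6, 4.8, 113, 160.8) tx ty tz [-425.6 -428.6  111.2] a [-0.11 -0.02  0.94] len 614.0
```

Emit:
servo_tool(
  deltas=[
    {"tx": -10, "ty": -10, "tz": 1, "ax": 0, "ay": 0, "az": 0},
    {"tx": -30, "ty": -30, "tz": 3, "ax": 0, "ay": 0, "az": 0},
    {"tx": -57, "ty": -57, "tz": 6, "ax": 0, "ay": 0, "az": 0},
    {"tx": -85, "ty": -85, "tz": 9, "ax": 0, "ay": 0, "az": 0},
    {"tx": -113, "ty": -114, "tz": 12, "ax": 0, "ay": 0, "az": 0},
    {"tx": -141, "ty": -142, "tz": 15, "ax": 0, "ay": 0, "az": 0},
    {"tx": -169, "ty": -170, "tz": 18, "ax": 0, "ay": 0, "az": 0},
    {"tx": -197, "ty": -198, "tz": 21, "ax": 0, "ay": 0, "az": 0},
    {"tx": -225, "ty": -227, "tz": 24, "ax": 0, "ay": 0, "az": 0},
    {"tx": -253, "ty": -255, "tz": 26, "ax": 0, "ay": 0, "az": 0},
    {"tx": -281, "ty": -283, "tz": 29, "ax": 0, "ay": 0, "az": 0},
    {"tx": -309, "ty": -311, "tz": 32, "ax": 0, "ay": 0, "az": 0},
    {"tx": -337, "ty": -340, "tz": 35, "ax": 0, "ay": 0, "az": 0.5},
    {"tx": -363, "ty": -366, "tz": 38, "ax": 0, "ay": 0, "az": 0.9},
    {"tx": -387, "ty": -390, "tz": 40, "ax": 0, "ay": 0, "az": 0.9},
    {"tx": -405, "ty": -408, "tz": 42, "ax": 0, "ay": 0, "az": 0.9},
    {"tx": -417, "ty": -420, "tz": 43, "ax": 0, "ay": 0, "az": 0.9},
    {"tx": -423.5, "ty": -427, "tz": 44, "ax": 0, "ay": 0, "az": 0.9},
    {"tx": -425.5, "ty": -428.8, "tz": 44, "ax": 0, "ay": 0, "az": 0.9},
    {"tx": -425.5, "ty": -428.8, "tz": 44, "ax": 0, "ay": 0, "az": 0.9},
  ],
  fingers=60,
  newtons=25,
)

```text
t: 1.77
tcp_pos: [449.6, 5.5, 180.1]
tool_rot: [-0.524, -3.097, -0.001]
ft_force: [0.2, 0.2, 1.1]
finger_gap: 0.64
```

```bash
python3 -c "
from h import *;from bench import robot
go(robot.observe(),449.6,4.8,113,160.8)
f=robot.grab_frame('top');cv2.imwrite('pics/t1.png',f['image'][:,:,::-1])
f=robot.grab_frame('side');cv2.imwrite('pics/s1.png',f['image'][:,:,::-1])"
```

```text
t 1.77 pos [449.6   5.5 180.1] F [0.24 0.23 1.13] gap 60.2
to (449.6, 4.8, 113, 160.8) tx ty tz [-0.3 -0.7 67.1] a [ 0.01 -0.06 -0.01] len 67.0
```

View pics/s1.png

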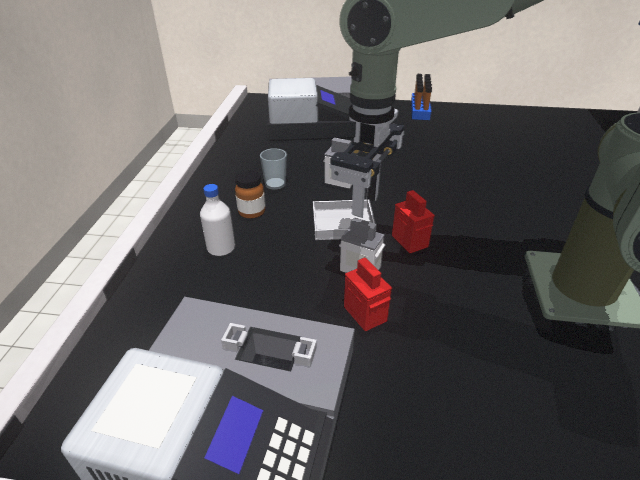

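The gripper is straight above the white magazine, with the finger at (360,205) and the rib at (363,228). I'll go down and settle for a force baseline.

Emit:
servo_tool(
  deltas=[
    {"tx": -0.3, "ty": -0.7, "tz": 6, "ax": 0, "ay": 0, "az": 0},
    {"tx": -0.3, "ty": -0.7, "tz": 18, "ax": 0, "ay": 0, "az": 0},
    {"tx": -0.3, "ty": -0.7, "tz": 32, "ax": 0, "ay": 0, "az": 0},
    {"tx": -0.3, "ty": -0.7, "tz": 45, "ax": 0, "ay": 0, "az": 0},
    {"tx": -0.3, "ty": -0.7, "tz": 55, "ax": 0, "ay": 0, "az": 0},
    {"tx": -0.3, "ty": -0.7, "tz": 62, "ax": 0, "ay": 0, "az": 0},
    {"tx": -0.3, "ty": -0.7, "tz": 66, "ax": 0, "ay": 0, "az": 0},
    {"tx": -0.3, "ty": -0.7, "tz": 67, "ax": 0, "ay": 0, "az": 0},
    {"tx": -0.3, "ty": -0.7, "tz": 67, "ax": 0, "ay": 0, "az": 0},
    {"tx": -0.3, "ty": -0.7, "tz": 67, "ax": 0, "ay": 0, "az": 0},
  ],
)

```text
t: 2.7
tcp_pos: [450.5, 4.7, 114.0]
tool_rot: [0.523, 3.097, -0.0]
ft_force: [0.1, -1.1, 0.4]
finger_gap: 0.643
```

Emit:
servo_tool(
  deltas=[
    {"tx": 0, "ty": 0, "tz": 0, "ax": 0, "ay": 0, "az": 0},
  ],
)

```text
t: 2.78
tcp_pos: [450.6, 4.6, 114.1]
tool_rot: [0.523, 3.096, -0.0]
ft_force: [0.1, 0.1, -0.1]
finger_gap: 0.637
```

Emit:
servo_tool(
  deltas=[
    {"tx": 0, "ty": 0, "tz": 0, "ax": 0, "ay": 0, "az": 0},
    {"tx": 0, "ty": 0, "tz": 0, "ax": 0, "ay": 0, "az": 0},
    {"tx": 0, "ty": 0, "tz": 0, "ax": 0, "ay": 0, "az": 0},
    {"tx": 0, "ty": 0, "tz": 0, "ax": 0, "ay": 0, "az": 0},
    {"tx": 0, "ty": 0, "tz": 0, "ax": 0, "ay": 0, "az": 0},
    {"tx": 0, "ty": 0, "tz": 0, "ax": 0, "ay": 0, "az": 0},
    {"tx": 0, "ty": 0, "tz": 0, "ax": 0, "ay": 0, "az": 0},
    {"tx": 0, "ty": 0, "tz": 0, "ax": 0, "ay": 0, "az": 0},
    {"tx": 0, "ty": 0, "tz": 0, "ax": 0, "ay": 0, "az": 0},
    {"tx": 0, "ty": 0, "tz": 0, "ax": 0, "ay": 0, "az": 0},
  ],
  fingers=0,
  newtons=25,
)

```text
t: 3.62
tcp_pos: [449.8, 4.5, 113.3]
tool_rot: [-0.523, -3.097, 0.001]
ft_force: [-0.7, -0.8, 0.0]
finger_gap: 0.189
```

Emit:
servo_tool(
  deltas=[
    {"tx": 0, "ty": 0, "tz": -2, "ax": 0, "ay": 0, "az": 0},
    {"tx": 0, "ty": 0, "tz": -7, "ax": 0, "ay": 0, "az": 0},
    {"tx": 0, "ty": 0, "tz": -14, "ax": 0, "ay": 0, "az": 0},
    {"tx": 0, "ty": 0, "tz": -20, "ax": 0, "ay": 0, "az": 0},
    {"tx": 0, "ty": 0, "tz": -24, "ax": 0, "ay": 0, "az": 0},
    {"tx": 0, "ty": 0, "tz": -25, "ax": 0, "ay": 0, "az": 0},
    {"tx": 0, "ty": 0, "tz": -25, "ax": 0, "ay": 0, "az": 0},
    {"tx": 0, "ty": 0, "tz": -25, "ax": 0, "ay": 0, "az": 0},
    {"tx": 0, "ty": 0, "tz": -25, "ax": 0, "ay": 0, "az": 0},
  ],
)

```text
t: 4.37
tcp_pos: [449.6, 4.8, 138.1]
tool_rot: [-0.523, -3.097, -0.0]
ft_force: [-0.3, 0.6, -5.5]
finger_gap: 0.191
```

```bash
cat > w.py <<'E'
from h import *;from bench import robot
F=[]
for i in range(16):
    f=robot.grab_frame('side');s=robot.observe();F.append(np.r_[s["ft_force"],s["ft_torque"],s["joint_torque"][1:3]])
F=np.array(F);print("mean",F.mean(0).round(3),"sd",F.std(0).round(2),s["t"],s["tcp_pos"])
cv2.imwrite('pics/sw%d.png'%(s["t"]*10),f['image'][:,:,::-1])
E
python3 w.py; ls pics
```

```text
mean [ 9.0000e-02 -5.9000e-02 -5.1940e+00  1.3000e-02  1.1000e-02  1.0000e-02
 -2.9066e+01 -2.7554e+01] sd [0.37 0.31 0.41 0.02 0.03 0.03 0.04 0.03] 5.1667 [449.94959367   4.69254043 138.46707499]
s1.png
side0.png
side_up200.png
sw51.png
t1.png
top0.png
top_up160.png
```

```bash
python3 -c "
from h import *;from bench import robot
go(robot.observe(),573.2,305,255,173.9)
go(robot.observe(),449.6,4.8,255,160.8)"
```

```text
t 5.17 pos [449.9   4.7 138.5] F [-0.32 -0.03 -5.51] gap 17.8
to (573.2, 305, 255, 173.9) tx ty tz [ -17.8  324.1 -116.5] a [ -0.     0.   -13.07] len 345.0
t 5.17 pos [449.9   4.7 138.5] F [-0.32 -0.03 -5.51] gap 17.8
to (449.6, 4.8, 255, 160.8) tx ty tz [   0.4   -0.  -116.5] a [-0.    0.    0.03] len 117.0
```

View pics/sw51.png

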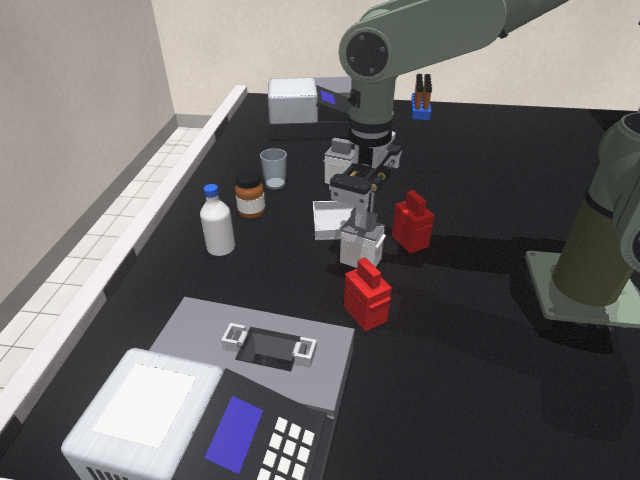

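The magazine hangs upright at (362,243) and weighs about 5.2 N (0.53 kg). That's more than any lighter one could weigh (0.353 kg at most), so this is the full one. On to the well.

Emit:
servo_tool(
  deltas=[
    {"tx": 0, "ty": 0, "tz": -6, "ax": 0, "ay": 0, "az": 0},
    {"tx": 0, "ty": 0, "tz": -20, "ax": 0, "ay": 0, "az": 0},
    {"tx": 0, "ty": 0, "tz": -40, "ax": 0, "ay": 0, "az": 0},
    {"tx": 0, "ty": 2, "tz": -62, "ax": 0, "ay": 0, "az": 0},
    {"tx": -0.5, "ty": 8, "tz": -82, "ax": 0, "ay": 0, "az": 0},
    {"tx": -1, "ty": 20, "tz": -98, "ax": 0, "ay": 0, "az": -1},
    {"tx": -2, "ty": 38, "tz": -108, "ax": 0, "ay": 0, "az": -2},
    {"tx": -3, "ty": 60, "tz": -114, "ax": 0, "ay": 0, "az": -3},
    {"tx": -5, "ty": 85, "tz": -116.5, "ax": 0, "ay": 0, "az": -4},
    {"tx": -6, "ty": 111, "tz": -116.5, "ax": 0, "ay": 0, "az": -5},
    {"tx": -8, "ty": 138, "tz": -116.5, "ax": 0, "ay": 0, "az": -6},
    {"tx": -9, "ty": 165, "tz": -116.5, "ax": 0, "ay": 0, "az": -7},
    {"tx": -11, "ty": 192, "tz": -116.5, "ax": 0, "ay": 0, "az": -8},
    {"tx": -12, "ty": 219, "tz": -116.5, "ax": 0, "ay": 0, "az": -9},
    {"tx": -13.5, "ty": 245, "tz": -116.5, "ax": 0, "ay": 0, "az": -10},
    {"tx": -15, "ty": 269, "tz": -116.5, "ax": 0, "ay": 0, "az": -11},
    {"tx": -16, "ty": 290, "tz": -116.5, "ax": 0, "ay": 0, "az": -12},
    {"tx": -17, "ty": 307, "tz": -116.5, "ax": 0, "ay": 0, "az": -13.1},
    {"tx": -17.5, "ty": 319, "tz": -116.5, "ax": 0, "ay": 0, "az": -13.1},
    {"tx": -17.8, "ty": 324.1, "tz": -116.5, "ax": 0, "ay": 0, "az": -13.1},
  ],
  newtons=40,
)

```text
t: 6.83
tcp_pos: [573.3, 306.8, 254.6]
tool_rot: [-0.164, -3.137, -0.001]
ft_force: [-0.4, -0.2, -5.8]
finger_gap: 0.185
```

Emit:
servo_tool(
  deltas=[
    {"tx": 0, "ty": 0, "tz": 0, "ax": 0, "ay": 0, "az": 0},
    {"tx": 0, "ty": 0, "tz": 0, "ax": 0, "ay": 0, "az": 0},
    {"tx": 0, "ty": 0, "tz": 0, "ax": 0, "ay": 0, "az": 0},
    {"tx": 0, "ty": 0, "tz": 0, "ax": 0, "ay": 0, "az": 0},
  ],
)

```text
t: 7.17
tcp_pos: [573.0, 304.1, 255.0]
tool_rot: [-0.168, -3.137, 0.001]
ft_force: [0.6, -1.1, -5.4]
finger_gap: 0.187
```

```bash
python3 -c "
from h import *;from bench import robot
f=robot.grab_frame('side');cv2.imwrite('pics/s2.png',f['image'][:,:,::-1]);np.savez('s2.npz',**f)
f=robot.grab_frame('top');cv2.imwrite('pics/t2.png',f['image'][:,:,::-1]);np.savez('t2.npz',**f)
go(robot.observe(),573.2,305,205,173.9)"
```

```text
t 7.27 pos [573.1 304.3 255.2] F [-0.56  0.02 -5.34] gap 17.6
to (573.2, 305, 205, 173.9) tx ty tz [-0.   0.8 50.2] a [-0.01  0.   -0.02] len 50.0
```

View pics/s2.png

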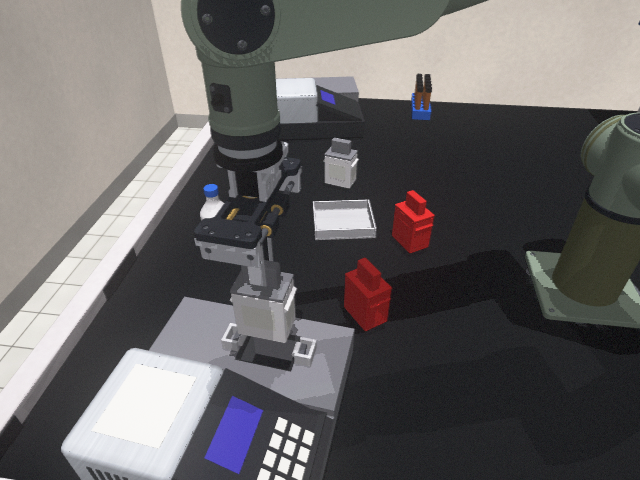

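View pics/t2.png

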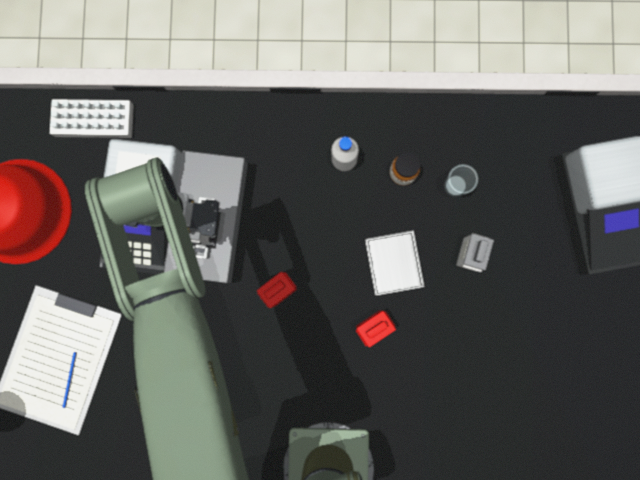

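```bash
python3 - <<'E'
from h import *
f=dict(np.load("s2.npz"));X=cloud(f);z=X[...,2]
a=np.radians(-6.1);ex=np.array([np.cos(a),np.sin(a)]);ey=np.array([-ex[1],ex[0]])
d=X[...,:2]-[573.2,305];p=d@ex;q=d@ey
m=(abs(p)<60)&(abs(q)<50)&(z>145)&(z<233)
m=m.astype(np.uint8);m=cv2.erode(m,np.ones((3,3)))>0
print(m.sum(),z[m].min(),z[m].max())
for lo in range(145,235,10):
    k=m&(z>=lo)&(z<lo+10)
    if k.sum()>20: print(lo,np.percentile(p[k],[1,5,95,99]).round(1),np.percentile(q[k],[2,50,80,95]).round(1),k.sum())
E
```

```text
2883 146.07214070894068 232.99504162177675
145 [-37.1 -36.8  25.6  32.7] [-7.3 25.5 26.2 26.6] 129
155 [-37.7 -37.4  28.9  32.5] [-9.4 25.4 26.  26.5] 254
165 [-37.7 -37.5  28.7  33.3] [-13.2  25.7  26.4  27. ] 256
175 [-37.8 -37.5  27.6  32.4] [-12.5  25.7  26.4  27. ] 272
185 [-37.6 -37.3  29.4  33. ] [-9.8 25.9 26.5 27.2] 275
195 [-37.3 -35.8  29.7  32.9] [21.  25.9 26.6 27.2] 256
205 [-41.2 -40.2  30.   33.8] [-16.1  25.2  26.   26.6] 349
215 [-37.5 -37.   29.7  33.7] [-11.9  25.3  25.9  26.6] 334
225 [-37.2 -36.   31.6  34. ] [-20.6  16.7  25.   26.1] 758
```

Emit:
servo_tool(
  deltas=[
    {"tx": -0.8, "ty": 0.6, "tz": 5, "ax": 0, "ay": 0, "az": 0},
    {"tx": -0.8, "ty": 0.6, "tz": 14, "ax": 0, "ay": 0, "az": 0},
    {"tx": -0.8, "ty": 0.6, "tz": 25, "ax": 0, "ay": 0, "az": 0},
    {"tx": -0.8, "ty": 0.6, "tz": 35, "ax": 0, "ay": 0, "az": 0},
    {"tx": -0.8, "ty": 0.6, "tz": 43, "ax": 0, "ay": 0, "az": 0},
    {"tx": -0.8, "ty": 0.6, "tz": 49, "ax": 0, "ay": 0, "az": 0},
    {"tx": -0.8, "ty": 0.6, "tz": 53, "ax": 0, "ay": 0, "az": 0},
    {"tx": -0.8, "ty": 0.6, "tz": 57, "ax": 0, "ay": 0, "az": 0},
    {"tx": -0.8, "ty": 0.6, "tz": 60, "ax": 0, "ay": 0, "az": 0},
  ],
)

```text
t: 8.02
tcp_pos: [574.3, 305.3, 195.0]
tool_rot: [0.166, 3.137, -0.001]
ft_force: [-0.1, -1.2, -5.4]
finger_gap: 0.189
```

Emit:
servo_tool(
  deltas=[
    {"tx": 0, "ty": 0, "tz": 2, "ax": 0, "ay": 0, "az": 0},
    {"tx": 0, "ty": 0, "tz": 4, "ax": 0, "ay": 0, "az": 0},
    {"tx": 0, "ty": 0, "tz": 6, "ax": 0, "ay": 0, "az": 0},
  ],
)

```text
t: 8.27
tcp_pos: [574.3, 305.3, 189.2]
tool_rot: [0.166, 3.136, -0.0]
ft_force: [-0.3, -0.8, -3.1]
finger_gap: 0.192
```

Emit:
servo_tool(
  deltas=[
    {"tx": 0, "ty": 0, "tz": 2, "ax": 0, "ay": 0, "az": 0},
    {"tx": 0, "ty": 0, "tz": 4, "ax": 0, "ay": 0, "az": 0},
    {"tx": 0, "ty": 0, "tz": 6, "ax": 0, "ay": 0, "az": 0},
  ],
)

```text
t: 8.52
tcp_pos: [574.1, 305.3, 182.9]
tool_rot: [0.166, 3.137, -0.0]
ft_force: [0.6, -2.2, -5.2]
finger_gap: 0.187
```

```bash
sed -i 's/range(16)/range(6)/' w.py; python3 w.py
```

```text
mean [-3.0000e-02 -1.4530e+00 -5.9000e+00 -4.1700e-01 -4.5000e-02 -1.6000e-02
 -4.8653e+01 -3.0926e+01] sd [0.59 0.3  0.35 0.04 0.06 0.03 0.21 0.15] 8.8167 [573.85162193 305.37895399 182.64998365]
```

Emit:
servo_tool(
  deltas=[
    {"tx": 0, "ty": -0.6, "tz": 3, "ax": 0, "ay": 0, "az": 0},
    {"tx": 0, "ty": -0.6, "tz": 7, "ax": 0, "ay": 0, "az": 0},
    {"tx": 0, "ty": -0.6, "tz": 12, "ax": 0, "ay": 0, "az": 0},
    {"tx": 0, "ty": -0.6, "tz": 17, "ax": 0, "ay": 0, "az": 0},
    {"tx": 0, "ty": -0.6, "tz": 21, "ax": 0, "ay": 0, "az": 0},
    {"tx": 0, "ty": -0.6, "tz": 24, "ax": 0, "ay": 0, "az": 0},
  ],
)

```text
t: 9.32
tcp_pos: [573.5, 305.2, 157.8]
tool_rot: [-0.166, -3.136, -0.0]
ft_force: [0.2, -0.5, -5.3]
finger_gap: 0.19
```

```bash
python3 w.py
```

```text
mean [-1.6400e-01  3.3000e-02 -5.9130e+00 -2.2000e-02  6.0000e-03 -2.7000e-02
 -4.8511e+01 -2.9901e+01] sd [0.41 0.47 0.75 0.04 0.03 0.03 0.8  0.59] 9.6167 [574.13152869 305.08632136 159.21033648]
```

Emit:
servo_tool(
  deltas=[
    {"tx": 0, "ty": 0, "tz": 2, "ax": 0, "ay": 0, "az": 0},
    {"tx": 0, "ty": 0, "tz": 4, "ax": 0, "ay": 0, "az": 0},
    {"tx": 0, "ty": 0, "tz": 5.5, "ax": 0, "ay": 0, "az": 0},
    {"tx": 0, "ty": 0, "tz": 6.5, "ax": 0, "ay": 0, "az": 0},
    {"tx": 0, "ty": 0, "tz": 7.5, "ax": 0, "ay": 0, "az": 0},
  ],
)

```text
t: 10.03
tcp_pos: [573.3, 305.1, 151.7]
tool_rot: [-0.166, -3.136, -0.0]
ft_force: [-3.4, -0.9, 0.5]
finger_gap: 0.19
```

Emit:
servo_tool(
  deltas=[
    {"tx": 0, "ty": 0, "tz": 0.5, "ax": 0, "ay": 0, "az": 0},
    {"tx": 0, "ty": 0, "tz": 1, "ax": 0, "ay": 0, "az": 0},
  ],
)

```text
t: 10.2
tcp_pos: [573.6, 305.1, 151.3]
tool_rot: [-0.166, -3.137, -0.0]
ft_force: [-3.9, -1.1, 0.7]
finger_gap: 0.186
```

Emit:
servo_tool(
  deltas=[
    {"tx": 0, "ty": 0, "tz": 0.5, "ax": 0, "ay": 0, "az": 0},
    {"tx": 0, "ty": 0, "tz": 1, "ax": 0, "ay": 0, "az": 0},
  ],
)

```text
t: 10.37
tcp_pos: [574.2, 305.0, 150.3]
tool_rot: [0.166, 3.136, 0.0]
ft_force: [-3.7, -0.4, 0.9]
finger_gap: 0.188
```

Emit:
servo_tool(
  deltas=[
    {"tx": 0.4, "ty": 0, "tz": 0, "ax": 0, "ay": 0, "az": 0},
    {"tx": 0.8, "ty": 0, "tz": 0, "ax": 0, "ay": 0, "az": 0},
    {"tx": 0.8, "ty": 0, "tz": 0, "ax": 0, "ay": 0, "az": 0},
  ],
)

```text
t: 10.62
tcp_pos: [574.1, 305.0, 150.2]
tool_rot: [0.166, 3.135, 0.001]
ft_force: [-2.3, -1.2, 2.3]
finger_gap: 0.19
```

Emit:
servo_tool(
  deltas=[
    {"tx": 0, "ty": 0, "tz": 0.5, "ax": 0, "ay": 0, "az": 0},
    {"tx": 0, "ty": 0, "tz": 1, "ax": 0, "ay": 0, "az": 0},
  ],
)

```text
t: 10.78
tcp_pos: [573.9, 305.0, 148.9]
tool_rot: [0.166, 3.136, 0.001]
ft_force: [-1.2, -0.7, -0.4]
finger_gap: 0.188
```

Emit:
servo_tool(
  deltas=[
    {"tx": 0, "ty": 0, "tz": 0.5, "ax": 0, "ay": 0, "az": 0},
    {"tx": 0, "ty": 0, "tz": 1, "ax": 0, "ay": 0, "az": 0},
  ],
)

```text
t: 10.95
tcp_pos: [572.9, 305.1, 146.0]
tool_rot: [-0.166, -3.136, -0.0]
ft_force: [0.1, 2.4, -6.7]
finger_gap: 0.19
```

Emit:
servo_tool(
  deltas=[
    {"tx": 0, "ty": 0, "tz": 0.5, "ax": 0, "ay": 0, "az": 0},
    {"tx": 0, "ty": 0, "tz": 1, "ax": 0, "ay": 0, "az": 0},
  ],
)

```text
t: 11.12
tcp_pos: [572.5, 305.1, 143.9]
tool_rot: [-0.166, -3.135, 0.0]
ft_force: [2.9, 2.1, -11.3]
finger_gap: 0.187
```

Emit:
servo_tool(
  deltas=[
    {"tx": 0, "ty": 0, "tz": 0.5, "ax": 0, "ay": 0, "az": 0},
    {"tx": 0, "ty": 0, "tz": 1, "ax": 0, "ay": 0, "az": 0},
  ],
)

```text
t: 11.28
tcp_pos: [572.7, 305.1, 143.6]
tool_rot: [-0.166, -3.136, 0.0]
ft_force: [1.9, 2.1, -11.2]
finger_gap: 0.189
```

```bash
python3 w.py
```

```text
mean [ 2.1170e+00  2.9570e+00 -1.4620e+01  7.1400e-01 -5.5200e-01 -6.0000e-03
 -5.3730e+01 -3.1593e+01] sd [0.45 0.21 0.46 0.04 0.13 0.03 0.11 0.22] 11.5833 [572.31141195 305.09838111 144.44954666]
```

Emit:
servo_tool(
  deltas=[
    {"tx": 0, "ty": -0.3, "tz": 0.7, "ax": 0, "ay": 0, "az": 0},
    {"tx": 0, "ty": -0.3, "tz": 1.4, "ax": 0, "ay": 0, "az": 0},
    {"tx": 0, "ty": -0.3, "tz": 1.4, "ax": 0, "ay": 0, "az": 0},
  ],
)

```text
t: 11.83
tcp_pos: [572.9, 305.0, 144.3]
tool_rot: [-0.166, -3.137, -0.001]
ft_force: [0.2, 3.9, -12.2]
finger_gap: 0.186
```

```bash
python3 w.py
```

```text
mean [ 5.2900e-01  3.4500e+00 -1.1838e+01  8.4200e-01 -1.3100e-01 -1.8000e-02
 -5.2252e+01 -3.1162e+01] sd [0.51 0.7  0.39 0.03 0.03 0.01 0.1  0.06] 12.1333 [573.08567598 304.94551187 144.28553447]
```

Emit:
servo_tool(
  deltas=[
    {"tx": 0, "ty": 0.7, "tz": 1, "ax": 0, "ay": 0, "az": 0},
    {"tx": 0, "ty": 1.2, "tz": 2, "ax": 0, "ay": 0, "az": 0},
    {"tx": 0, "ty": 1.2, "tz": 3, "ax": 0, "ay": 0, "az": 0},
    {"tx": 0, "ty": 1.2, "tz": 3, "ax": 0, "ay": 0, "az": 0},
  ],
)

```text
t: 12.47
tcp_pos: [573.3, 305.1, 143.4]
tool_rot: [0.166, 3.137, -0.002]
ft_force: [-4.4, -2.7, 1.0]
finger_gap: 0.19
```

```bash
python3 w.py
```

```text
mean [-4.8660e+00 -1.8960e+00  7.8900e-01 -1.9300e-01  9.7400e-01  2.1000e-02
 -4.5127e+01 -2.9254e+01] sd [0.38 0.49 0.59 0.02 0.02 0.03 0.06 0.03] 12.7667 [573.33823499 305.15324778 143.41155438]
```

Emit:
servo_tool(
  deltas=[
    {"tx": 0.5, "ty": -0.4, "tz": 0.8, "ax": 0, "ay": 0, "az": 0},
    {"tx": 1, "ty": -0.5, "tz": 1.6, "ax": 0, "ay": 0, "az": 0},
    {"tx": 1, "ty": -0.5, "tz": 1.6, "ax": 0, "ay": 0, "az": 0},
  ],
)

```text
t: 13.02
tcp_pos: [573.3, 305.1, 143.4]
tool_rot: [0.166, 3.134, -0.001]
ft_force: [-4.2, -0.7, 5.1]
finger_gap: 0.19
```

```bash
python3 w.py;python3 - <<'E'
from h import *;from bench import robot
f=robot.grab_frame('side')
cv2.imwrite('pics/s3.png',cv2.resize(f['image'][210:390,180:360,::-1],None,fx=3.3,fy=3.3,interpolation=cv2.INTER_CUBIC));X=cloud(f);z=X[...,2]
a=np.radians(-6.1);ex=np.array([np.cos(a),np.sin(a)]);ey=np.array([-ex[1],ex[0]])
d=X[...,:2]-[573.4,305];p=d@ex;q=d@ey
for lo,hi in((20,24),(-24,-16)):
    m=(abs(p)<30)&(q>lo)&(q<hi)&(z>100)&(z<150);print("lid z",np.percentile(z[m],[10,50,90]),m.sum())
for lo,hi in ((-35,-28),(28,35)):
    m=(p>lo)&(p<hi)&(abs(q)<24)&(z>110)&(z<150);print("lid z",np.percentile(z[m],[10,50,90]),m.sum())
E
```

```text
mean [-4.8210e+00 -1.6260e+00  5.2800e+00 -2.6500e-01  1.1630e+00 -1.7000e-02
 -4.2493e+01 -2.7480e+01] sd [0.61 0.2  0.15 0.01 0.03 0.02 0.1  0.03] 13.3167 [573.23048077 305.0617106  143.3166933 ]
lid z [118.7708014  120.88251839 143.06499321] 158
lid z [118.39603195 119.85895773 123.12373284] 30
lid z [118.5045027  119.62450528 120.83920443] 119
lid z [118.07003363 119.42279706 120.8030734 ] 52
```

View pics/s3.png

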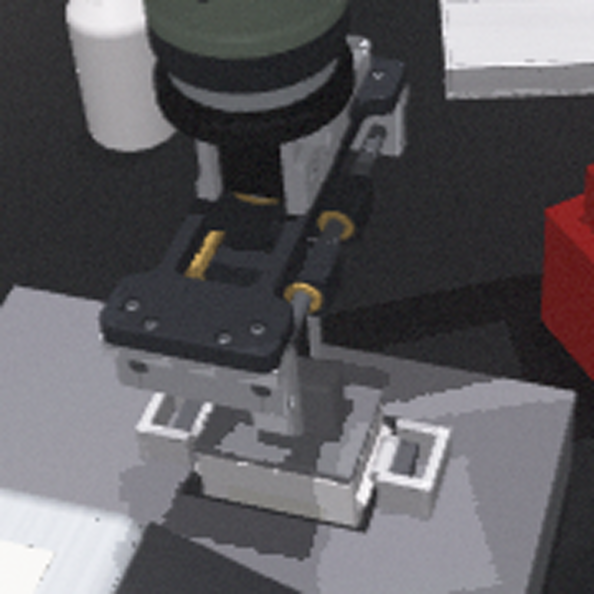

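The lid reads about 120 mm all round (30 + 90), so the magazine is fully home and level. I'll release and withdraw.

Emit:
servo_tool(
  deltas=[
    {"tx": 0, "ty": 0, "tz": -1.5, "ax": 0, "ay": 0, "az": 0},
    {"tx": 0, "ty": 0, "tz": -1.5, "ax": 0, "ay": 0, "az": 0},
    {"tx": 0, "ty": 0, "tz": -1.5, "ax": 0, "ay": 0, "az": 0},
    {"tx": 0, "ty": 0, "tz": -1.5, "ax": 0, "ay": 0, "az": 0},
    {"tx": 0, "ty": 0, "tz": -1.5, "ax": 0, "ay": 0, "az": 0},
  ],
  fingers=45,
)

```text
t: 13.78
tcp_pos: [572.7, 305.5, 141.3]
tool_rot: [0.166, 3.136, 0.0]
ft_force: [-0.1, 0.5, -0.1]
finger_gap: 0.47
```

Emit:
servo_tool(
  deltas=[
    {"tx": 0, "ty": 0, "tz": -4, "ax": 0, "ay": 0, "az": 0},
    {"tx": 0, "ty": 0, "tz": -14, "ax": 0, "ay": 0, "az": 0},
    {"tx": 0, "ty": 0, "tz": -30, "ax": 0, "ay": 0, "az": 0},
    {"tx": 0, "ty": 0, "tz": -48, "ax": 0, "ay": 0, "az": 0},
    {"tx": 0, "ty": 0, "tz": -62, "ax": 0, "ay": 0, "az": 0},
    {"tx": 0, "ty": 0, "tz": -70, "ax": 0, "ay": 0, "az": 0},
  ],
)

```text
t: 14.28
tcp_pos: [573.5, 306.0, 214.3]
tool_rot: [0.166, 3.133, 0.003]
ft_force: [1.3, 0.9, 0.7]
finger_gap: 0.477
```

```bash
python3 - <<'E'
from h import *;from bench import robot
s=robot.observe()
f=robot.grab_frame('side');cv2.imwrite('pics/s4.png',f['image'][:,:,::-1])
go(s,528.5,-344.4,210,165)
X=cloud(f);z=X[...,2]
a=np.radians(-6.1);ex=np.array([np.cos(a),np.sin(a)]);ey=np.array([-ex[1],ex[0]])
d=X[...,:2]-[573.4,305];p=d@ex;q=d@ey
m=(abs(p)<35)&(q>12)&(q<24)&(z>105)&(z<140);print("lid",np.median(z[m]),m.sum())
m=(abs(p)<25)&(abs(q)<10)&(z>130)&(z<170);print("rib",np.percentile(z[m],[50,90]),m.sum())
E
```

```text
t 14.28 pos [573.5 306.  214.3] F [1.3  0.9  0.66] gap 44.8
to (528.5, -344.4, 210, 165) tx ty tz [ -23.9 -651.6    3.1] a [0.13 0.22 8.94] len 652.0
lid 119.71244337062794 307
rib [152.41088291 154.48371241] 506
```

View pics/s4.png

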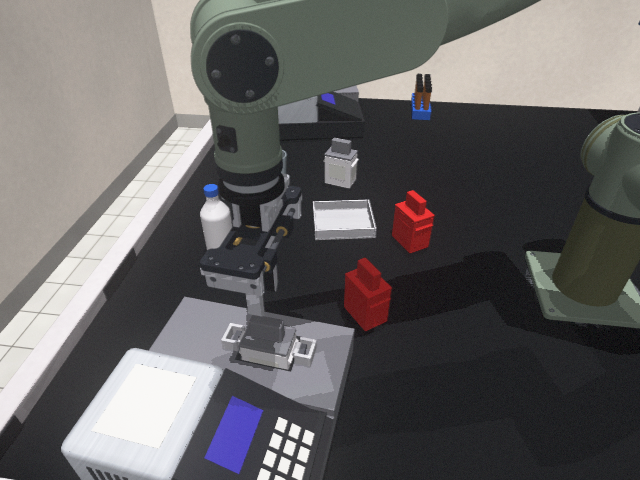

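The magazine sits flush in the well at (265,345), and its lid is still at 120 mm after release. Next is the second magazine.

Emit:
servo_tool(
  deltas=[
    {"tx": 0, "ty": -12, "tz": 0, "ax": 0, "ay": 0, "az": 0},
    {"tx": -1, "ty": -36, "tz": 0, "ax": 0, "ay": 0, "az": 0},
    {"tx": -3, "ty": -72, "tz": 0, "ax": 0, "ay": 0, "az": 1},
    {"tx": -4, "ty": -112, "tz": 0, "ax": 0, "ay": 0, "az": 2},
    {"tx": -6, "ty": -152, "tz": 0, "ax": 0, "ay": 0, "az": 2},
    {"tx": -7, "ty": -192, "tz": 0, "ax": 0, "ay": 0, "az": 3},
    {"tx": -9, "ty": -232, "tz": 0, "ax": 0, "ay": 0, "az": 3},
    {"tx": -10, "ty": -272, "tz": 0, "ax": 0, "ay": 0, "az": 4},
    {"tx": -11, "ty": -312, "tz": 0, "ax": 0, "ay": 0, "az": 4},
    {"tx": -13, "ty": -352, "tz": 0, "ax": 0, "ay": 0, "az": 5},
    {"tx": -14, "ty": -392, "tz": 0, "ax": 0, "ay": 0, "az": 6},
    {"tx": -16, "ty": -432, "tz": 0, "ax": 0, "ay": 0, "az": 6},
    {"tx": -17, "ty": -472, "tz": 0, "ax": 0, "ay": 0, "az": 7},
    {"tx": -19, "ty": -512, "tz": 0, "ax": 0, "ay": 0, "az": 8},
    {"tx": -20, "ty": -552, "tz": 1, "ax": 0, "ay": 0, "az": 9},
    {"tx": -22, "ty": -590, "tz": 2, "ax": 0, "ay": 0, "az": 9},
    {"tx": -23, "ty": -620, "tz": 3, "ax": 0, "ay": 0, "az": 9},
    {"tx": -23.5, "ty": -640, "tz": 3, "ax": 0, "ay": 0, "az": 9},
    {"tx": -24, "ty": -651, "tz": 3, "ax": 0, "ay": 0, "az": 9},
    {"tx": -24, "ty": -651.6, "tz": 3, "ax": 0, "ay": 0, "az": 9},
  ],
  fingers=60,
  newtons=25,
)

```text
t: 16.0
tcp_pos: [525.6, -347.0, 206.5]
tool_rot: [-0.417, -3.112, -0.001]
ft_force: [-0.8, 0.1, -1.3]
finger_gap: 0.64
```

```bash
python3 - <<'E'
from h import *;from bench import robot
for i in range(4): f=robot.grab_frame('side')
s=robot.observe();go(s,528.5,-344.4,114,165)
cv2.imwrite('pics/s5.png',f['image'][:,:,::-1])
E
```

```text
t 16.2 pos [ 527.2 -343.4  207.6] F [-0.35 -0.82  0.3 ] gap 60.1
to (528.5, -344.4, 114, 165) tx ty tz [-1.6 -0.8 93.6] a [ 0.05 -0.05  0.02] len 94.0
```

View pics/s5.png

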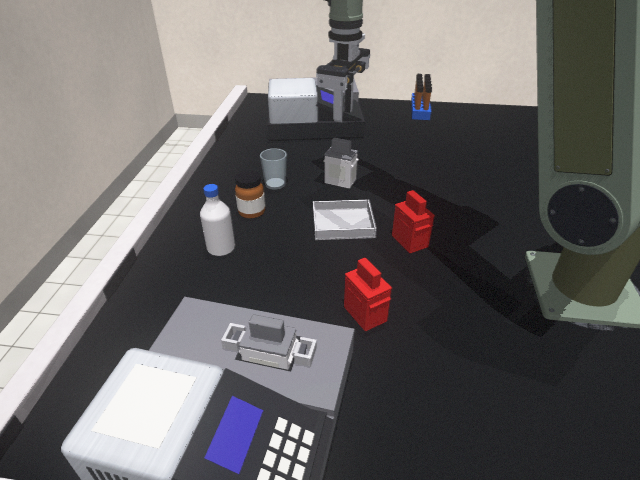

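The gripper is above the second magazine at (341,165), and the first stands in the well at (265,340). I'll descend and grip.

Emit:
servo_tool(
  deltas=[
    {"tx": -1.6, "ty": -0.8, "tz": 8, "ax": 0, "ay": 0, "az": 0},
    {"tx": -1.6, "ty": -0.8, "tz": 24, "ax": 0, "ay": 0, "az": 0},
    {"tx": -1.6, "ty": -0.8, "tz": 44, "ax": 0, "ay": 0, "az": 0},
    {"tx": -1.6, "ty": -0.8, "tz": 62, "ax": 0, "ay": 0, "az": 0},
    {"tx": -1.6, "ty": -0.8, "tz": 76, "ax": 0, "ay": 0, "az": 0},
    {"tx": -1.6, "ty": -0.8, "tz": 86, "ax": 0, "ay": 0, "az": 0},
    {"tx": -1.6, "ty": -0.8, "tz": 92, "ax": 0, "ay": 0, "az": 0},
    {"tx": -1.6, "ty": -0.8, "tz": 93.6, "ax": 0, "ay": 0, "az": 0},
    {"tx": -1.6, "ty": -0.8, "tz": 93.6, "ax": 0, "ay": 0, "az": 0},
    {"tx": -1.6, "ty": -0.8, "tz": 93.6, "ax": 0, "ay": 0, "az": 0},
  ],
)

```text
t: 17.03
tcp_pos: [529.2, -346.5, 115.3]
tool_rot: [0.411, 3.113, -0.002]
ft_force: [0.4, 0.1, -0.3]
finger_gap: 0.636
```

Emit:
servo_tool(
  deltas=[
    {"tx": 0, "ty": 0, "tz": 0, "ax": 0, "ay": 0, "az": 0},
    {"tx": 0, "ty": 0, "tz": 0, "ax": 0, "ay": 0, "az": 0},
    {"tx": 0, "ty": 0, "tz": 0, "ax": 0, "ay": 0, "az": 0},
    {"tx": 0, "ty": 0, "tz": 0, "ax": 0, "ay": 0, "az": 0},
    {"tx": 0, "ty": 0, "tz": 0, "ax": 0, "ay": 0, "az": 0},
    {"tx": 0, "ty": 0, "tz": 0, "ax": 0, "ay": 0, "az": 0},
    {"tx": 0, "ty": 0, "tz": 0, "ax": 0, "ay": 0, "az": 0},
    {"tx": 0, "ty": 0, "tz": 0, "ax": 0, "ay": 0, "az": 0},
    {"tx": 0, "ty": 0, "tz": 0, "ax": 0, "ay": 0, "az": 0},
    {"tx": 0, "ty": 0, "tz": 0, "ax": 0, "ay": 0, "az": 0},
  ],
  fingers=0,
)

```text
t: 17.87
tcp_pos: [528.6, -346.2, 114.4]
tool_rot: [0.412, 3.114, -0.0]
ft_force: [-0.4, 0.4, 0.2]
finger_gap: 0.19
```

Emit:
servo_tool(
  deltas=[
    {"tx": 0, "ty": 0, "tz": -2, "ax": 0, "ay": 0, "az": 0},
    {"tx": 0, "ty": 0, "tz": -7, "ax": 0, "ay": 0, "az": 0},
    {"tx": 0, "ty": 0, "tz": -16, "ax": 0, "ay": 0, "az": 0},
    {"tx": 0, "ty": 0, "tz": -28, "ax": 0, "ay": 0, "az": 0},
    {"tx": 0, "ty": 0, "tz": -40, "ax": 0, "ay": 0, "az": 0},
    {"tx": 0, "ty": 0, "tz": -50, "ax": 0, "ay": 0, "az": 0},
    {"tx": 0, "ty": 0, "tz": -57, "ax": 0, "ay": 0, "az": 0},
    {"tx": 0, "ty": 0, "tz": -60, "ax": 0, "ay": 0, "az": 0},
    {"tx": 0, "ty": 0, "tz": -60, "ax": 0, "ay": 0, "az": 0},
    {"tx": 0, "ty": 0, "tz": -60, "ax": 0, "ay": 0, "az": 0},
  ],
)

```text
t: 18.7
tcp_pos: [528.5, -346.1, 174.4]
tool_rot: [-0.412, -3.114, -0.0]
ft_force: [-1.1, 0.2, -3.2]
finger_gap: 0.191
```

```bash
python3 w.py; python3 - <<'E'
from h import *;from bench import robot
s=robot.observe();go(s,502.6,-153.2,174,165);go(s,502.6,-153.2,174,191)
E
```

```text
mean [-1.9500e-01 -4.4000e-02 -2.8010e+00 -4.0000e-03 -2.0000e-03  9.0000e-03
 -4.4728e+01 -2.8658e+01] sd [0.6  0.49 0.29 0.03 0.02 0.03 0.2  0.17] 19.0 [ 528.27077406 -345.91587908  173.62202235]
t 19.0 pos [ 528.3 -345.9  173.6] F [ 0.68 -0.14 -2.76] gap 17.6
to (502.6, -153.2, 174, 165) tx ty tz [ 74.9 179.4  -0.2] a [ 0.03 -0.06 -0.06] len 194.0
t 19.0 pos [ 528.3 -345.9  173.6] F [ 0.68 -0.14 -2.76] gap 17.6
to (502.6, -153.2, 174, 191) tx ty tz [ 74.9 179.4  -0.2] a [  0.05  -0.06 -26.06] len 194.0
```

It weighs 2.8 N against 5.2 N for the first, so this is the lighter one. I'll carry it to the tray at (502.6, −153.2) and turn it square to the tray.

Emit:
servo_tool(
  deltas=[
    {"tx": 2, "ty": 5, "tz": 0, "ax": 0, "ay": 0, "az": -1},
    {"tx": 7, "ty": 16, "tz": 0, "ax": 0, "ay": 0, "az": -2},
    {"tx": 14, "ty": 34, "tz": 0, "ax": 0, "ay": 0, "az": -5},
    {"tx": 23, "ty": 55, "tz": 0, "ax": 0, "ay": 0, "az": -8},
    {"tx": 32, "ty": 77, "tz": 0, "ax": 0, "ay": 0, "az": -11},
    {"tx": 41, "ty": 99, "tz": 0, "ax": 0, "ay": 0, "az": -14},
    {"tx": 50, "ty": 121, "tz": 0, "ax": 0, "ay": 0, "az": -17},
    {"tx": 58, "ty": 140, "tz": 0, "ax": 0, "ay": 0, "az": -20},
    {"tx": 65, "ty": 156, "tz": 0, "ax": 0, "ay": 0, "az": -23},
    {"tx": 71, "ty": 169, "tz": 0, "ax": 0, "ay": 0, "az": -25},
    {"tx": 74, "ty": 177, "tz": 0, "ax": 0, "ay": 0, "az": -26},
    {"tx": 74.9, "ty": 179.4, "tz": 0, "ax": 0, "ay": 0, "az": -26},
    {"tx": 74.9, "ty": 179.4, "tz": 0, "ax": 0, "ay": 0, "az": -26},
    {"tx": 74.9, "ty": 179.4, "tz": 0, "ax": 0, "ay": 0, "az": -26},
  ],
)

```text
t: 20.17
tcp_pos: [503.1, -154.0, 174.5]
tool_rot: [-0.299, 3.127, -0.001]
ft_force: [0.2, -0.8, -2.2]
finger_gap: 0.193
```

```bash
python3 - <<'E'
from h import *;from bench import robot
f=robot.grab_frame('side');cv2.imwrite('pics/s6.png',f['image'][:,:,::-1])
s=robot.observe();go(s,502.6,-153.2,124,191)
E
```

```text
t 20.22 pos [ 503.1 -154.3  174.5] F [ 0.04 -0.83 -2.57] gap 17.4
to (502.6, -153.2, 124, 191) tx ty tz [ 0.4  1.2 50.5] a [-0.04  0.02 -0.12] len 51.0
```

View pics/s6.png

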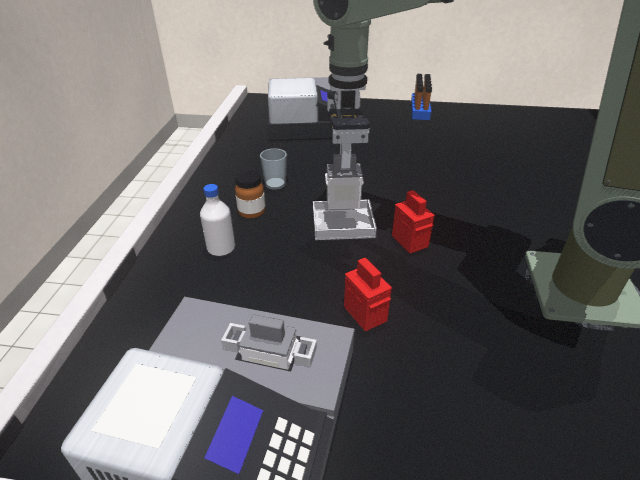

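The magazine hangs square over the tray (344,190, with the tray at 344,220). I'll lower it gently.

Emit:
servo_tool(
  deltas=[
    {"tx": 0.4, "ty": 1.2, "tz": 5, "ax": 0, "ay": 0, "az": 0},
    {"tx": 0.4, "ty": 1.2, "tz": 13, "ax": 0, "ay": 0, "az": 0},
    {"tx": 0.4, "ty": 1.2, "tz": 22, "ax": 0, "ay": 0, "az": 0},
    {"tx": 0.4, "ty": 1.2, "tz": 31, "ax": 0, "ay": 0, "az": 0},
    {"tx": 0.4, "ty": 1.2, "tz": 39, "ax": 0, "ay": 0, "az": 0},
    {"tx": 0.4, "ty": 1.2, "tz": 45, "ax": 0, "ay": 0, "az": 0},
    {"tx": 0.4, "ty": 1.2, "tz": 49, "ax": 0, "ay": 0, "az": 0},
    {"tx": 0.4, "ty": 1.2, "tz": 51, "ax": 0, "ay": 0, "az": 0},
    {"tx": 0.4, "ty": 1.2, "tz": 52, "ax": 0, "ay": 0, "az": 0},
  ],
)

```text
t: 20.97
tcp_pos: [502.1, -152.3, 121.9]
tool_rot: [0.299, -3.127, -0.0]
ft_force: [-0.3, 0.4, -2.1]
finger_gap: 0.19
```

Emit:
servo_tool(
  deltas=[
    {"tx": 0, "ty": 0, "tz": 0.7, "ax": 0, "ay": 0, "az": 0},
    {"tx": 0, "ty": 0, "tz": 1.4, "ax": 0, "ay": 0, "az": 0},
    {"tx": 0, "ty": 0, "tz": 2, "ax": 0, "ay": 0, "az": 0},
  ],
)

```text
t: 21.22
tcp_pos: [502.6, -152.5, 120.8]
tool_rot: [-0.299, 3.126, -0.001]
ft_force: [-0.0, 0.5, -2.4]
finger_gap: 0.192
```

Emit:
servo_tool(
  deltas=[
    {"tx": 0, "ty": 0, "tz": 0.5, "ax": 0, "ay": 0, "az": 0},
    {"tx": 0, "ty": 0, "tz": 1, "ax": 0, "ay": 0, "az": 0},
    {"tx": 0, "ty": 0, "tz": 1.5, "ax": 0, "ay": 0, "az": 0},
  ],
)

```text
t: 21.47
tcp_pos: [502.4, -152.4, 119.0]
tool_rot: [-0.299, 3.127, -0.0]
ft_force: [-0.1, -0.2, -2.5]
finger_gap: 0.194
```

Emit:
servo_tool(
  deltas=[
    {"tx": 0, "ty": 0, "tz": 0.4, "ax": 0, "ay": 0, "az": 0},
    {"tx": 0, "ty": 0, "tz": 0.7, "ax": 0, "ay": 0, "az": 0},
    {"tx": 0, "ty": 0, "tz": 1, "ax": 0, "ay": 0, "az": 0},
    {"tx": 0, "ty": 0, "tz": 1, "ax": 0, "ay": 0, "az": 0},
  ],
)

```text
t: 21.8
tcp_pos: [502.3, -152.4, 118.3]
tool_rot: [-0.299, 3.127, -0.0]
ft_force: [-1.7, -0.1, 2.0]
finger_gap: 0.192
```

```bash
python3 w.py
```

```text
mean [-2.0700e+00  3.5300e-01  3.1860e+00  2.2400e-01  3.8000e-01  1.7000e-02
 -3.2909e+01 -2.4820e+01] sd [0.4  0.77 0.87 0.03 0.07 0.02 0.35 0.16] 22.1 [ 502.31526917 -152.4159784   118.29579957]
```

It's on the tray floor, so I'll ease off, release and withdraw.

Emit:
servo_tool(
  deltas=[
    {"tx": 0, "ty": 0, "tz": -0.5, "ax": 0, "ay": 0, "az": 0},
    {"tx": 0, "ty": 0, "tz": -0.5, "ax": 0, "ay": 0, "az": 0},
    {"tx": 0, "ty": 0, "tz": -0.5, "ax": 0, "ay": 0, "az": 0},
    {"tx": 0, "ty": 0, "tz": -0.5, "ax": 0, "ay": 0, "az": 0},
    {"tx": 0, "ty": 0, "tz": -0.5, "ax": 0, "ay": 0, "az": 0},
    {"tx": 0, "ty": 0, "tz": -0.5, "ax": 0, "ay": 0, "az": 0},
  ],
  fingers=45,
)

```text
t: 22.6
tcp_pos: [502.3, -152.4, 118.2]
tool_rot: [0.299, -3.127, -0.0]
ft_force: [-0.1, -0.1, -0.3]
finger_gap: 0.479
```

Emit:
servo_tool(
  deltas=[
    {"tx": 0, "ty": 0, "tz": -4, "ax": 0, "ay": 0, "az": 0},
    {"tx": 0, "ty": 0, "tz": -14, "ax": 0, "ay": 0, "az": 0},
    {"tx": 0, "ty": 0, "tz": -30, "ax": 0, "ay": 0, "az": 0},
    {"tx": 0, "ty": 0, "tz": -55, "ax": 0, "ay": 0, "az": 0},
    {"tx": 8, "ty": 0, "tz": -82, "ax": 0, "ay": 0, "az": 0},
    {"tx": 25, "ty": 0, "tz": -105, "ax": 0, "ay": 0, "az": 0},
    {"tx": 45, "ty": 0, "tz": -122, "ax": 0, "ay": 0, "az": 0},
    {"tx": 65, "ty": 0, "tz": -132, "ax": 0, "ay": 0, "az": 0},
    {"tx": 80, "ty": 0, "tz": -138, "ax": 0, "ay": 0, "az": 0},
    {"tx": 88, "ty": 0, "tz": -140, "ax": 0, "ay": 0, "az": 0},
    {"tx": 90, "ty": 0, "tz": -140, "ax": 0, "ay": 0, "az": 0},
    {"tx": 90, "ty": 0, "tz": -140, "ax": 0, "ay": 0, "az": 0},
  ],
)

```text
t: 23.6
tcp_pos: [413.8, -169.5, 258.7]
tool_rot: [-0.298, 3.126, -0.001]
ft_force: [0.8, -0.4, 0.4]
finger_gap: 0.477
```

```bash
python3 - <<'E'
from h import *;from bench import robot
for n in("side","top"):
    f=robot.grab_frame(n);cv2.imwrite(f'pics/{n}7.png',f['image'][:,:,::-1])
    X=cloud(f);x,y,z=X[...,0],X[...,1],X[...,2]
    for nm,c,lo,hi in(("tray lid",(502.4,-152.4),85,100),("tray rib",(502.4,-152.4),120,135),("well lid",(573.4,305),114,127),("well rib",(573.4,305),145,160)):
        m=(np.hypot(x-c[0],y-c[1])<50)&(z>lo)&(z<hi)
        print(n,nm,m.sum(),np.median(z[m]),[np.round(a,1) for a in cv2.minAreaRect(np.stack([x[m],y[m]],1).astype(np.float32))] if m.sum()>5 else "")
    print(robot.observe()["t"])
E
```

```text
side tray lid 374 92.59006381576421 [array([ 502.1, -149. ]), array([74.1, 55.6]), np.float64(11.2)]
side tray rib 135 126.16599493793831 [array([ 501.9, -148.2]), array([49.3, 17.8]), np.float64(9.2)]
side well lid 914 119.59740027788217 [array([573. , 306.3]), array([54.2, 74.2]), np.float64(84.0)]
side well rib 419 152.9592757911481 [array([573.1, 307. ]), array([18.9, 50.3]), np.float64(82.2)]
23.65
top tray lid 506 93.8734634902944 [array([ 502. , -150.8]), array([74.6, 53. ]), np.float64(10.8)]
top tray rib 173 127.56748576740883 [array([ 501.7, -150.7]), array([49.4, 18.2]), np.float64(9.6)]
top well lid 472 119.9562251327683 [array([573. , 305.8]), array([55. , 74.5]), np.float64(83.6)]
top well rib 182 153.35959297410116 [array([572.9, 305.7]), array([19.7, 49.8]), np.float64(82.9)]
23.7
```

View pics/side7.png

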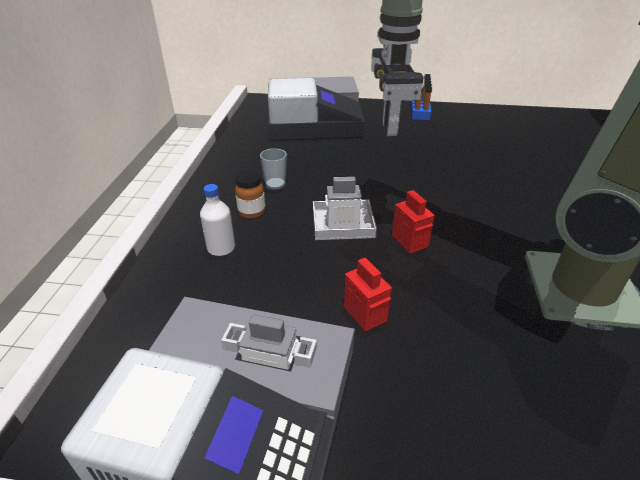

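View pics/top7.png

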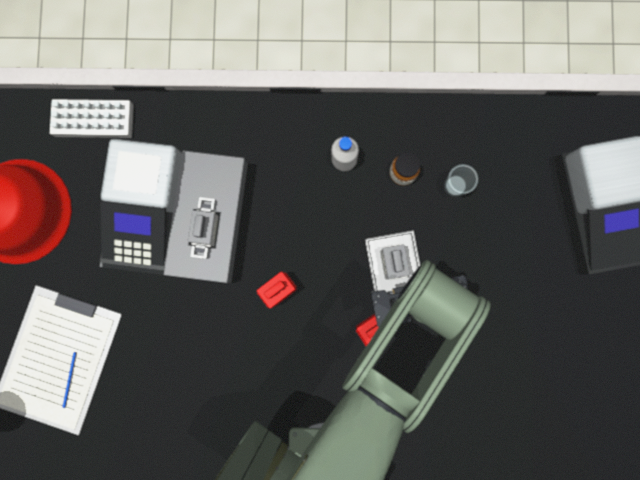

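The magazine in the well has its lid at 120 mm, flush at (265,342) in the side view. The other stands upright in the tray at (344,205) with its lid at 94 mm. Nothing else has moved, so I'll hand in.

```bash
python3 -c "
from bench import robot
print(robot.finish_job())"
```

```text
the job is handed in; nothing more can be done
None
```

The heavier magazine is snapped fully home in the photometer's well, and the lighter one stands upright in the steel tray. I handed the job in at about 24 s of the 72 s allowed.

- **Weighing:** the magazine nearer the photometer weighed about 5.2 N. That is more than any lighter one could weigh, so I seated it before lifting the other. The second weighed about 2.8 N, which confirmed the choice.
- **Seating:** it went past the catches and settled on the well floor with about 5 N of final pressure. After release, both cameras put its lid at about 120 mm and its rib top at about 153 mm, against 120 and 154 mm expected.
- **Tray:** it went down with about 3 N of contact. Both cameras show it upright and inside the walls, with its lid at 93–94 mm against 94 mm expected.
- **Surroundings:** in the last pictures the bottle, jar and beaker stand where they began, and the gripper is clear of everything.

**Checks that disagreed:** the two cameras differ by 1–2 mm, which is within the stated calibration. While going in, the magazine briefly touched the well's wall and one roller. Sideways force reached about 5 N, and the catches pulled down with up to 15 N until I lowered the tool further. All of this was far below the limits.

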